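# Scan the stock label on a carton with a holstered hand scanner

### The arm

A 7-joint arm with a two-finger parallel gripper is mounted at the origin on the work surface; the furniture and walls round the work are solid. World frame = base frame: x ahead of the robot, y to its left, z up, the work surface at z = 0. Lengths are in m, angles in rad, forces in N, time in s.
With the tool pointing down it reaches from about 0.375 to 0.925 m from the base axis. Payload 3.1 kg.
Tool frame: the origin (TCP) lies between the finger pads; the fingertips stand 19 mm ahead of it and the grasp point (between the pads) is the TCP; z points along the fingers, y is the line along which they close (so a half turn about z gives the same grasp; the last joint's range is limited). The gripper opens to 85 mm and grips with 20 to 120 N. Pads are 22 mm wide; open, the fingers measure 114 mm over their backs; the gripper's body (76 mm by 85 mm) begins 54 mm behind the grasp point. The pads swing forward as they close: fully open they stand 13 mm farther back than shut.
Start: joints at [-1.447, 0.383, 0.044, 1.598, -0.018, 1.161, -0.05], TCP at [0.143, 0.634, 0.228] pointing down, gripper open.
Joint ranges: [-2.61, 2.61], [-0.41, 2.15], [-1.48, 1.57], [0, 2.5], [-1.57, 4.71], [0.05, 1.97], [-2.85, 2.85]. Speed limits (rad/s): [2.79, 2.79, 3.14, 3.14, 3.14, 3.14, 3.14].

### API

Orientations are given as a unit quaternion [x, y, z, w].
In Python, from bench import move_ptp, movel, move_j, move_gripper, pause, inverse_kinematics, read_camera, camera_params, MotionError, sign_off, look_for, tip_of, read_time_s, read_qpos, read_joint_vel, read_effort, read_eef_pos, read_tcp_rot, read_ft_force, read_ft_torque, read_finger_gap, read_grasp_force gives the robot as it stands. Calls block until the motion is done:
- move_ptp(position, orientation): joint-space move of the TCP to a pose.
- movel(position, orientation=None, speed=0.15): straight line of the TCP; orientation=None keeps the orientation; speed is the mean speed in m/s.
- move_j(angles): joint-space move.
- move_gripper(opening, effort=None): finger opening in m; effort is the grip in N (None keeps the last); returns when the fingers have stopped.
- pause(seconds).
- inverse_kinematics(position, orientation): joint angles nearest the present ones, or None.
- read_camera(name): name is "scene" or "side" or "wrist"; returns the picture (480x640x3 uint8, red, green, blue); there is no depth.
- camera_params(name): a dict with "K" (3x3 intrinsics, pixels), "camera_from_world" (4x4, takes a point from world to camera coordinates). Camera axes: x right, y down, z forward; pixel columns grow to the right and rows downward; lengths in m; the calibration is good to about 2 mm. A picture is of the moment at which its call begins: read the wrist's pose just before it. camera_params takes no time and is no camera call; for the wrist camera it gives the pose at the moment of the call.
A pose or a line that the arm cannot do raises MotionError and nothing moves.
- sign_off(): hands the job in; it is judged then, once.
Trained networks look in the newest picture that a camera, given by its name, has taken for a name from the list of things; names that differ only in an ending like _2 or _b are one class to them, and where a whole thing is asked for, a point or a joint stands for the part that bears it (a point fixed in the world has none). Each returns a list of dicts, best first, with "confidence" (0 to 1); they miss things now and then, are a little off and sometimes report something else, mostly with a low value. They report only what shows in the picture. A call takes as long as a camera call.
- look_for(camera, name): "at" ([column, row] in pixels, amid what is visible of it).
- tip_of(camera, name): "at" ([column, row] in pixels: a listed point, or the origin of a listed thing).
Readings, each from a call of its own:
- read_time_s(): time.
- read_qpos(): joint angles.
- read_joint_vel(): joint speeds.
- read_effort(): joint torques, N m.
- read_eef_pos(): TCP position.
- read_tcp_rot(): TCP orientation.
- read_ft_force(): force on the tool from outside, world axes, zero at the start.
- read_ft_torque(): the same for the moment, N m.
- read_finger_gap(): finger opening in m.
- read_grasp_force(): force on a finger pad.
Only numpy, scipy, OpenCV 4.12 (cv2) and the standard library are available. Lean on these libraries where they do the work, as an engineer would, in place of code of your own. Each camera call takes 0.05 s, during which the arm holds its last target. There are 200 camera calls.

### The job

First clear the way to the barcode label on the small carton: lift the steel cup that stands in front of it and nest it upright in the other steel cup. Then draw the hand scanner out of its holster by its head, lay it flat on the table and let go, take it again by its handle alone, and aim it squarely at the middle of the label with its window about 6 cm away, holding it steady for a good two seconds. Finally lay the scanner flat on the bare table, outside the holster and touching nothing else, and leave the carton, the other cup and everything else where they stand.

Things in the scene. Friction and masses are not known exactly. Their poses are not given: they have to be found in the camera images.
- carton: Upright small white printed carton, 42 (x) x 62 (y) x 126 (z) mm, about 0.35 kg, standing loose on the table. Origin: centre of its underside. The barcode label is on its -x face. A spice pot and a canister stand close on its two sides.
- label_centre (a point): Centre of the white barcode label (50 mm wide, 32 mm high, upright bars) on the carton's -x face, 42 mm above the table. Axes as the carton's: -x points straight out of the label (roughly towards the robot), y along its width, z up.
- cup_front: Plain steel cup, 64 mm across its rim, tapering to 42 mm at the foot, 36 mm high, wall about 1 mm, about 50 g; stands 70 to 90 mm in front of the label, in the scanner's way. Origin: centre of its underside; z up. It can be taken across the rim from outside.
- cup_side: The other steel cup, identical in shape, standing empty beside the place where the scanner comes out of its holster (either side). Origin: centre of its underside. A cup nested in it sits about 12 mm higher and centres itself by the taper.
- holster: Aluminium sleeve fixed flat on the table at the left: outside 116 x 44 x 36 mm (with a 40 x 80 mm screwed foot), inside 36 mm wide and 28 mm high with a 4 mm thick floor and a roof, closed at the back. Origin: under the middle of its inner length, on the table. Its x axis points out of its open mouth, which is at x = +55 mm.
- scanner: Hand scanner, a straight bar 170 mm long, 0.15 kg. Origin: mid-length, on its flat underside; x points to the window, z up. Black handle from x = -85 to +35 mm, 26 mm wide, 24 mm high; balances near x = +3 mm. It starts in the holster, origin 35 mm along the holster's x and 4 mm above the table: only the head and 15 mm of handle stick out.
- scanner_head: The grey head of the scanner, one piece with it: x = +35 to +85 mm in the scanner's frame, 36 mm wide, 30 mm high. Same origin and axes as the scanner. Take it here only to draw it out; no finger may be on it while aiming.
- scanner_window (a point): Centre of the dark window in the scanner's flat nose: 85 mm along the scanner's x axis, 15 mm above its underside. The scanner looks along +x.
- scanner_focus (a point): The point at which the scanner reads, 60 mm straight ahead of the window (no solid part): bring it to the label's centre.
- timer: Round wind-up kitchen timer, 66 mm across, 48 mm high, across the holster's way out from the second cup; bystander. Origin: centre of its underside.
- spice_pot: Open-topped rectangular pot, 112 x 70 x 61 mm, beside the carton; bystander. Origin: centre of its underside.
- canister: Round lidded steel canister, 112 mm across, 130 mm high, beside the carton on the other side; bystander. Origin: centre of its underside.

How it is judged:
By the outcome, as a careful person would: the job done as asked, in the order asked, and still so for the second after the job is handed in, with the robot touching nothing.
It also fails if it takes over 72 s, if anything falls off the work surface, if the arm or the gripper's body presses on something with over 40 N, if the wrist force passes 120 N, or if a joint passes its speed limit or range.

## Working session

There is one attempt and no reset: what is moved stays moved. The work goes in short steps, each a Python script; the robot and the scene stay as the last script left them, time stands still between calls to the robot, and variables do not carry over. Pictures are saved under pics/ and viewed, at most 10 in all, crops included, and the job is handed in when it is done.

```bash
ls; mkdir -p pics; cat > h.py <<'E'
import numpy as np, cv2
from bench import *
from scipy.spatial.transform import Rotation as R
def ray(cam,px,P=None):
    P=P or camera_params(cam);K=np.array(P["K"]);T=np.array(P["camera_from_world"])
    d=T[:3,:3].T@np.linalg.solve(K,[px[0],px[1],1]);return -T[:3,:3].T@T[:3,3],d/np.linalg.norm(d)
def onz(cam,px,z,P=None):
    o,d=ray(cam,px,P);return o+d*(z-o[2])/d[2]
def proj(cam,p,P=None):
    P=P or camera_params(cam);c=np.array(P["camera_from_world"])@np.append(p,1);q=np.array(P["K"])@c[:3];return q[:2]/q[2]
def tri(obs):
    A=np.zeros((3,3));b=np.zeros(3)
    for o,d in obs:
        M=np.eye(3)-np.outer(d,d);A+=M;b+=M@o
    return np.linalg.solve(A,b)
def down(yaw): # tool z down, tool y axis at angle yaw in world
    y=np.array([np.cos(yaw),np.sin(yaw),0]);z=np.array([0,0,-1.]);return R.from_matrix(np.c_[np.cross(y,z),y,z]).as_quat()
def snap(cam,f):
    im=read_camera(cam);cv2.imwrite(f"pics/{f}.png",im[:,:,::-1]);return im
E
cat > a.py <<'E'
from h import *
np.set_printoptions(precision=4,suppress=True)
for c in ["scene","side"]:
    im=snap(c,c+"0"); o,d=ray(c,[320,240]);print(c,o,d)
    for n in ["carton","label_centre","cup_front","holster","scanner","scanner_window","timer","spice_pot","canister"]:
        for r in tip_of(c,n)[:3]:
            z={"label_centre":.042,"scanner":.004,"scanner_window":.019}.get(n,0)
            print(c,n,np.round(r["at"],1),round(r["confidence"],2),onz(c,r["at"],z))
print(read_time_s(),read_tcp_rot(),down(0))
a,b=[cv2.imread(f"pics/{c}0.png") for c in("scene","side")]
E
python3 a.py
```

```text
pics
scene [ 0.1433 -0.6986  0.5774] [ 0.4155  0.7453 -0.5214]
scene carton [374.7 292.3] 0.61 [ 0.6074 -0.0956  0.    ]
scene carton [292.3 231.2] 0.21 [0.5625 0.1913 0.    ]
scene label_centre [367.3 280.6] 0.88 [ 0.5812 -0.1029  0.042 ]
scene cup_front [335.6 316.1] 0.68 [ 0.5019 -0.1236  0.    ]
scene cup_front [372.9 290. ] 0.62 [ 0.6083 -0.0878  0.    ]
scene holster [255.  207.8] 0.68 [0.5264 0.3422 0.    ]
scene holster [250.9 248.9] 0.48 [0.4449 0.1603 0.    ]
scene holster [319.9 220.5] 0.45 [0.6473 0.2093 0.    ]
scene scanner [259.6 212.1] 0.92 [0.5256 0.308  0.004 ]
scene scanner [251.5 249.3] 0.46 [0.4434 0.1522 0.004 ]
scene scanner_window [293.  233.5] 0.67 [0.5457 0.1518 0.019 ]
scene scanner_window [278.7 218.8] 0.56 [0.5444 0.2299 0.019 ]
scene timer [320.4 219.9] 0.6 [0.6499 0.2115 0.    ]
scene spice_pot [424.  323.2] 0.79 [ 0.6372 -0.2121  0.    ]
scene canister [326.8 269.8] 0.66 [0.5592 0.0139 0.    ]
side [1.7601 0.0808 0.7313] [-0.8705 -0.0166 -0.4919]
side carton [259.9 266.9] 0.67 [ 0.6013 -0.0957  0.    ]
side holster [427.2 253.4] 0.96 [0.5443 0.3379 0.    ]
side scanner_window [382.7 249.6] 0.51 [0.5542 0.2198 0.019 ]
side timer [384.2 278.6] 0.9 [0.6611 0.2143 0.    ]
side spice_pot [212.  275.9] 0.78 [ 0.6406 -0.2108  0.    ]
side canister [303.8 259.5] 0.67 [0.5678 0.0149 0.    ]
1.0 [ 0.1106  0.9939  0.     -0.    ] [0.7071 0.7071 0.     0.    ]
```

View pics/scene0.png

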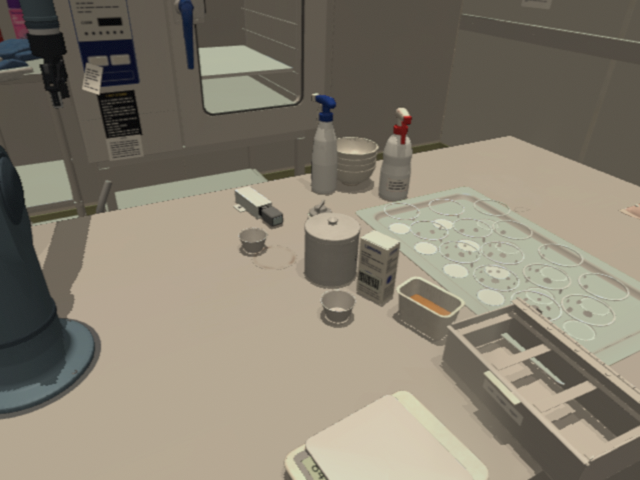

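View pics/side0.png

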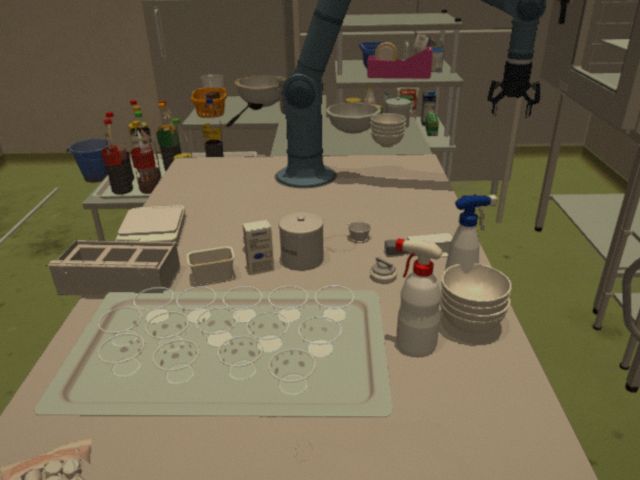

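The scene shows cup_front at (338,308), cup_side at (253,242), the carton at (378,267) and the scanner head at (270,215). The scanner points towards −y, and the timer is behind the canister. Next come wrist close-ups.

```bash
cat > b.py <<'E'
from h import *
np.set_printoptions(precision=4,suppress=True)
def look(tag,pos,yaw,names):
    move_ptp(pos,down(yaw)); pause(.2)
    P=camera_params("wrist"); snap("wrist",tag); o,d=ray("wrist",[320,240],P);print(tag,o,d,read_qpos())
    for n,z in names:
        for r in tip_of("wrist",n)[:2]: print(n,np.round(r["at"],1),round(r["confidence"],2),onz("wrist",r["at"],z,P))
look("w1",[.50,.22,.32],np.pi/2,[("holster",0),("scanner",.004),("scanner_window",.019),("cup_side",0),("timer",0)])
look("w2",[.47,-.10,.32],np.pi/2,[("carton",0),("label_centre",.042),("cup_front",0),("canister",0),("spice_pot",0)])
print(read_time_s())
E
python3 b.py
```

```text
w1 [0.4191 0.2209 0.4649] [ 0.3022 -0.0124 -0.9532] [-0.8603  0.1143  0.4025  1.7515 -0.0465  1.2855  1.1252]
holster [411.9 209.7] 0.96 [0.5222 0.3425 0.    ]
scanner [389.3 215.9] 0.87 [0.5301 0.3109 0.004 ]
scanner_window [413.5 208.4] 0.62 [0.5162 0.3395 0.019 ]
scanner_window [329.6 225.2] 0.6 [0.5395 0.2281 0.019 ]
cup_side [279.4 160. ] 0.58 [0.4553 0.1612 0.    ]
timer [320.7 289.9] 0.84 [0.645  0.2157 0.    ]
timer [415.8 209.7] 0.65 [0.5222 0.3479 0.    ]
w2 [ 0.3901 -0.0986  0.4651] [ 0.3023 -0.0123 -0.9531] [-0.5972 -0.0567  0.7024  1.9015  0.0387  1.2839  1.6669]
carton [328.7 283. ] 0.8 [ 0.6048 -0.0917  0.    ]
label_centre [614.9 238.9] 0.7 [0.5215 0.2789 0.042 ]
label_centre [324.  282.3] 0.64 [ 0.5844 -0.0987  0.042 ]
cup_front [311.3 216.9] 0.86 [ 0.5037 -0.1167  0.    ]
canister [395.5 261.1] 0.96 [0.5695 0.0055 0.    ]
spice_pot [252.1 303.2] 0.95 [ 0.6387 -0.2079  0.    ]
spice_pot [397.9 257.6] 0.63 [0.5641 0.0086 0.    ]
5.225
```

```bash
python3 -c "
import cv2,numpy as np
a=cv2.imread('pics/w1.png')[120:340,240:480];b=cv2.imread('pics/w2.png')[140:360,220:460]
cv2.imwrite('pics/c1.png',np.hstack([cv2.resize(x,(400,367),interpolation=3) for x in(a,b)]))"
```

```text
(no output)
```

View pics/c1.png

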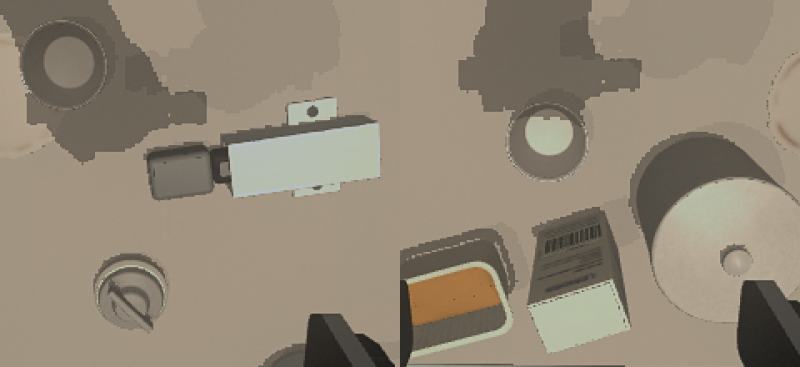

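The wrist pictures show both cups upright: the side-cup rim at about (278,159) in w1, and the front-cup rim at about (308,225) in w2. The carton and holster are yawed by a few degrees. I'll compute poses from the edges.

```bash
cat > c.py <<'E'
from h import *
np.set_printoptions(precision=4,suppress=True)
P2=camera_params("wrist"); P1=dict(P2); 
# P1 rebuilt from recorded camera position (same orientation to ~1e-4)
T=np.array(P2["camera_from_world"]).copy(); T[:3,3]=-T[:3,:3]@np.array([.4191,.2209,.4649]); P1["camera_from_world"]=T
np.save("P2.npy",np.array(P2["camera_from_world"]));np.save("P1.npy",T)
f1=lambda u,v:(240+u/1.6667,120+v/1.6667); f2=lambda u,v:(220+(u-400)/1.6667,140+v/1.6667)
def rim(im,c,P,z):
    # fit rim circle from hand points with radial edges on world plane
    pass
print("side rim",[onz("wrist",f1(*q),.036,P1)[:2] for q in[(63,65),(63,20),(63,110),(20,65),(106,65)]])
print("front rim",[onz("wrist",f2(*q),.036,P2)[:2] for q in[(547,142),(547,103),(547,181),(508,142),(586,142)]])
for nm,img,P,f,seed,z in[("holster","w1",P1,f1,(300,160),.036),("carton","w2",P2,f2,(580,315),.126)]:
    im=cv2.imread(f"pics/{img}.png");m=np.zeros((482,642),np.uint8);s=tuple(int(x) for x in f(*seed))
    cv2.floodFill(im,m,s,0,(14,)*3,(14,)*3,4|(255<<8)|cv2.FLOODFILL_FIXED_RANGE|cv2.FLOODFILL_MASK_ONLY)
    ys,xs=np.nonzero(m[1:-1,1:-1]);w=np.array([onz("wrist",(x,y),z,P)[:2] for x,y in zip(xs,ys)])
    (c,s,a)=cv2.minAreaRect((w*1000).astype(np.float32));print(nm,len(xs),c,s,a,cv2.boxPoints((c,s,a)).round(1).tolist(),w.mean(0))
print("label pts",[onz("wrist",f2(*q),z,P2) for q,z in[((545,239),.050),((601,223),.050)]])
print("carton bottom",[onz("wrist",f2(*q),0,P2) for q in[(540,226),(604,208)]])
print("head pts top z.034",[onz("wrist",f1(*q),.034,P1)[:2] for q in[(148,152),(153,199),(208,144),(212,192)]])
E
python3 c.py
```

```text
side rim [array([0.4513, 0.1639]), array([0.4199, 0.1653]), array([0.4842, 0.1625]), array([0.4513, 0.1324]), array([0.4513, 0.1955])]
front rim [array([ 0.5056, -0.1209]), array([ 0.4748, -0.1204]), array([ 0.5377, -0.1213]), array([ 0.5056, -0.1513]), array([ 0.5055, -0.0905])]
holster 2814 (526.0652465820312, 347.6917419433594) (49.40679168701172, 114.4461441040039) 8.743024826049805 [[493.0, 400.5], [510.29998779296875, 287.3999938964844], [559.2000122070312, 294.8999938964844], [541.7999877929688, 408.0]] [0.5235 0.3486]
carton 1521 (604.7879028320312, -96.61316680908203) (40.476783752441406, 60.5235481262207) 19.547409057617188 [[575.5999755859375, -74.9000015258789], [595.7999877929688, -131.89999389648438], [634.0, -118.4000015258789], [613.7000122070312, -61.29999923706055]] [ 0.6053 -0.0964]
label pts [array([ 0.5819, -0.123 ,  0.05  ]), array([ 0.568 , -0.0785,  0.05  ])]
carton bottom [array([ 0.5924, -0.13  ,  0.    ]), array([ 0.5752, -0.0735,  0.    ])]
head pts top z.034 [array([0.5169, 0.2266]), array([0.555 , 0.2307]), array([0.5106, 0.2727]), array([0.5492, 0.2773])]
```

```bash
cat > d.py <<'E'
from h import *
np.set_printoptions(precision=4,suppress=True)
q=down(np.pi/2); c=np.array([.505,-.1205]); s=np.array([.451,.1635])
A=lambda p,z:[p[0],p[1],z]
move_gripper(.085,20)
move_ptp(A(c,.12),q); movel(A(c,.040),speed=.1)
move_gripper(.03,25); print("gap",read_finger_gap(),read_grasp_force(),read_time_s())
movel(A(c,.20),speed=.2); print("gap",read_finger_gap(),read_qpos())
move_ptp(A(s,.20),q); movel(A(s,.10),speed=.15)
snap("wrist","w3");snap("side","s3")
print(read_time_s(),read_eef_pos())
E
python3 d.py; python3 -c "
import cv2,numpy as np
a=cv2.imread('pics/w3.png');b=cv2.imread('pics/s3.png')[150:300,300:460]
cv2.imwrite('pics/c3.png',np.hstack([cv2.resize(a,(400,300)),cv2.resize(b,(320,300))]))"
```

```text
gap 0.029940663479859263 0.0 7.8
gap 0.02966415602710521 [-0.5675  0.2049  0.8091  1.9706 -0.1716  1.0372  1.8902]
10.7833 [0.4523 0.1638 0.1012]
```

View pics/c3.png

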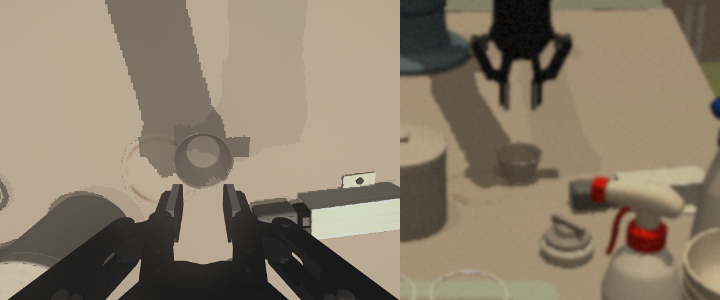

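The fingers closed on nothing (gap 30 mm): they passed over the rim. The side view shows an empty gripper and cup_side undisturbed. I'll go back, re-measure cup_front, and grip lower.

```bash
cat > e.py <<'E'
from h import *
np.set_printoptions(precision=4,suppress=True)
q=down(np.pi/2)
movel([.451,.1635,.2],speed=.25)
move_gripper(.085,25)
move_ptp([.47,-.10,.32],q); pause(.3)
P=camera_params("wrist"); im=snap("wrist","w4"); 
r=tip_of("wrist","cup_front")[:2]; print([(x["confidence"],onz("wrist",x["at"],0,P)) for x in r],read_eef_pos(),read_time_s())
np.save("P4.npy",np.array(P["camera_from_world"]))
a=cv2.imread('pics/w2.png')[140:360,220:460];b=im[140:360,220:460,::-1]
cv2.imwrite('pics/c4.png',np.hstack([cv2.resize(x,(400,367),interpolation=3) for x in(a,b)]))
E
python3 e.py
```

```text
[(0.85, array([ 0.5081, -0.1218,  0.    ]))] [ 0.47   -0.0995  0.3198] 13.4333
```

View pics/c4.png

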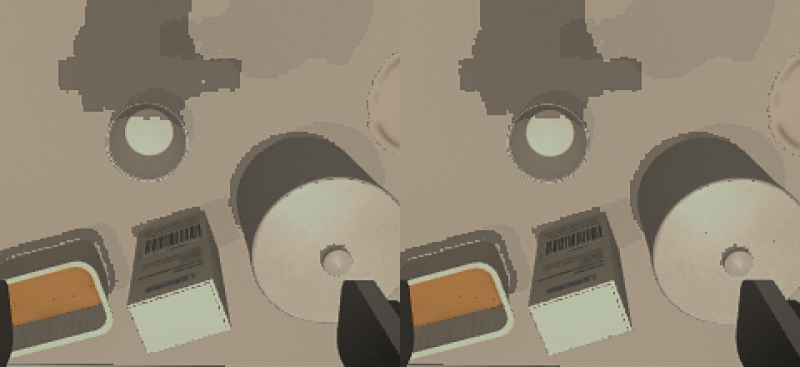

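cup_front has hardly moved (rim centre about (309,226)). I'll grip it lower.

```bash
cat > d2.py <<'E'
from h import *
import sys
np.set_printoptions(precision=4,suppress=True)
q=down(np.pi/2); c=np.array([.506,-.1205]); s=np.array([.4515,.1635])
A=lambda p,z:[p[0],p[1],z]
move_ptp(A(c,.10),q); movel(A(c,.027),speed=.1)
move_gripper(.03,30); print("gap",read_finger_gap(),read_grasp_force(),read_eef_pos(),read_time_s())
if read_finger_gap()<.05: sys.exit("missed")
movel(A(c,.20),speed=.2); print("gap",read_finger_gap())
move_ptp(A(s,.20),q); movel(A(s,.10),speed=.15); pause(.2)
snap("wrist","w5");snap("side","s5")
print("gap",read_finger_gap(),read_grasp_force(),read_time_s(),read_eef_pos())
a=cv2.imread('pics/w5.png');b=cv2.imread('pics/s5.png')[150:300,300:460]
cv2.imwrite('pics/c5.png',np.hstack([a[:,80:560],cv2.resize(b,(320,300))[:, :]] if 0 else [cv2.resize(a[90:450,80:560],(480,360)),cv2.copyMakeBorder(cv2.resize(b,(320,300)),0,60,0,0,0)]))
E
python3 d2.py
```

```text
gap 0.030086789581988703 8.399472129285641 [ 0.5103 -0.1284  0.0315] 15.7833missed
```

```bash
cat > f.py <<'E'
from h import *
print(read_finger_gap(),read_eef_pos(),read_ft_force(),read_ft_torque(),read_time_s(),R.from_quat(read_tcp_rot()).as_matrix().round(3))
a=snap("wrist","w6");b=snap("scene","s6");c=snap("side","t6")
z=lambda im,r:cv2.resize(im[r[0]:r[1],r[2]:r[3],::-1],(400,300),interpolation=3)
cv2.imwrite("pics/c6.png",np.vstack([np.hstack([z(a,(90,450,80,560)),z(b,(230,350,280,440))]),np.hstack([z(c,(170,290,200,360)),z(c,(0,480,0,640))])]))
E
python3 f.py
```

```text
0.030086789581988703 [ 0.51028634 -0.12838158  0.0315301 ] [-3.33436741 -8.04165722 16.73258934] [-2.00558922  0.46151471 -0.05149735] 15.7833 [[-1.     0.004  0.011]
 [ 0.004  1.    -0.009]
 [-0.011 -0.009 -1.   ]]
```

View pics/c6.png

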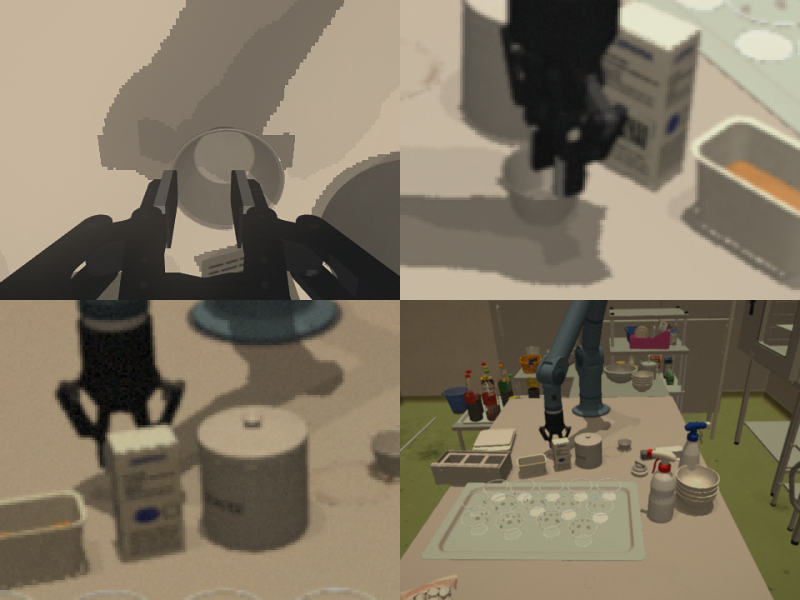

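The right finger seems to be inside the cup and the left finger outside, so the TCP and cup disagree in y. I'll open, rise, and check the calibration numerically.

```bash
cat > g.py <<'E'
from h import *
np.set_printoptions(precision=4,suppress=True)
print("proj tcp wrist",proj("wrist",read_eef_pos()), "rim c",onz("wrist",(354,275),.036))
e=np.array(read_eef_pos()); print("scene/side tcp",proj("scene",e),proj("side",e))
move_gripper(.085,25); print(read_finger_gap(),read_eef_pos(),read_ft_force())
movel([.506,-.1205,.12],speed=.1);pause(.3); print(read_finger_gap(),read_eef_pos(),R.from_quat(read_tcp_rot()).as_matrix())
P=camera_params("wrist");a=snap("wrist","w7");print("wtcp",proj("wrist",read_eef_pos()))
for n in ("cup_front",):
    for r in tip_of("wrist",n)[:2]: print(r["at"],r["confidence"],onz("wrist",r["at"],0,P))
b=snap("scene","s7");print(tip_of("scene","cup_front")[:2],[onz("scene",r["at"],0) for r in tip_of("scene","cup_front")[:2]])
c=snap("side","t7");print([(r["at"],r["confidence"],onz("side",r["at"],0)) for r in tip_of("side","cup_front")[:3]])
print(P["K"],read_time_s())
z=lambda im,r:cv2.resize(im[r[0]:r[1],r[2]:r[3],::-1],(400,300),interpolation=3)
cv2.imwrite("pics/c7.png",np.vstack([np.hstack([z(a,(0,480,0,640)),z(b,(230,350,280,440))]),np.hstack([z(c,(140,290,180,380)),z(b,(130,370,180,500))])]))
E
python3 g.py
```

```text
proj tcp wrist [324.385  308.8608] rim c [ 0.4907 -0.115   0.036 ]
scene/side tcp [341.6967 302.941 ] [250.3892 238.7248]
0.08501410863095019 [ 0.5056 -0.12    0.0266] [-0.2993  0.9332 -0.1489]
0.08520270680325927 [ 0.5057 -0.1206  0.1196] [[-1.      0.0002 -0.001 ]
 [ 0.0002  1.     -0.0002]
 [ 0.001  -0.0002 -1.    ]]
wtcp [324.4128 308.716 ]
[332.4, 237.7] 0.83 [ 0.5071 -0.1141  0.    ]
[{'at': [332.7, 315.6], 'confidence': 0.93}] [array([ 0.4978, -0.12  ,  0.    ])]
[]
[[341.4448   0.     324.542 ]
 [  0.     341.4448 243.5301]
 [  0.       0.       1.    ]] 18.2417
```

View pics/c7.png

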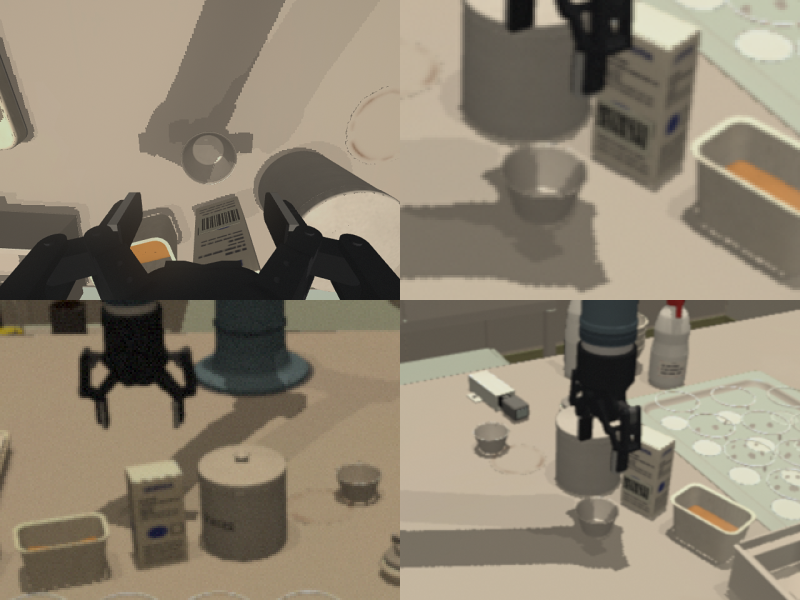

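The cup is upright, rim at about (333,253) in w7. I need the true fingertip height and will get it from the side view, where the tips sit at row ~202.

```bash
cat > i.py <<'E'
from h import *
np.set_printoptions(precision=4,suppress=True)
for z in(.09,.10,.1136,.1196,.13,.14): print(z,proj("side",[.5057,-.1631,z]),proj("side",[.5057,-.0781,z]),proj("scene",[.5057,-.1631,z]))
for px in[(333,253),(333,292),(333,215),(291,253),(378,253)]: print(onz("wrist",px,.036))
t=cv2.imread("pics/t7.png")[150:225,200:300]; w=cv2.imread("pics/w7.png")[180:400,160:500]
cv2.imwrite("pics/c8.png",np.hstack([cv2.resize(t,(400,300),interpolation=0),cv2.resize(w,(400,300),interpolation=0)]))
E
python3 i.py
```

```text
0.09 [235.536  218.5543] [267.9438 218.1399] [351.4819 288.3219]
0.1 [235.1681 215.1426] [267.6894 214.7232] [351.8479 283.5627]
0.1136 [234.6636 210.464 ] [267.3404 210.0379] [352.3533 276.9898]
0.1196 [234.4395 208.3856] [267.1853 207.9565] [352.5792 274.0525]
0.13 [234.0488 204.7622] [266.915  204.3277] [352.975  268.9058]
0.14 [233.6703 201.2529] [266.6532 200.8132] [353.3607 263.8897]
[ 0.508  -0.1144  0.036 ]
[ 0.5387 -0.1142  0.036 ]
[ 0.4802 -0.1146  0.036 ]
[ 0.508  -0.1443  0.036 ]
[ 0.508  -0.0823  0.036 ]
```

View pics/c8.png

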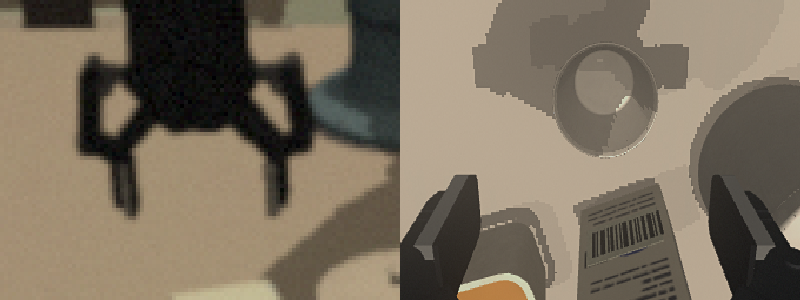

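Both cameras put the open fingertips about 12 mm *above* the reported TCP, where the spec implies 6 mm below it. So the tips passed over the rim both times. I'll grip about 10 mm lower and watch the wrist force on the way down.

```bash
cat > d3.py <<'E'
from h import *
import sys
np.set_printoptions(precision=4,suppress=True)
q=down(np.pi/2); c=np.array([.507,-.1155]); s=np.array([.4515,.1635])
A=lambda p,z:[p[0],p[1],z]
movel(A(c,.05),q,speed=.15)
for z in(.03,.017): movel(A(c,z),speed=.08); print(z,read_eef_pos(),read_ft_force())
move_gripper(.05,30); print("gap",read_finger_gap(),read_grasp_force(),read_eef_pos(),read_time_s())
if read_finger_gap()<.055: sys.exit("missed")
movel(A(c,.20),speed=.2); print("gap",read_finger_gap())
move_ptp(A(s,.20),q); movel(A(s,.09),speed=.2); pause(.2)
a=snap("wrist","w9");b=snap("side","t9");b2=snap("scene","s9")
print("gap",read_finger_gap(),read_grasp_force(),read_time_s(),read_eef_pos())
z=lambda im,r:cv2.resize(im[r[0]:r[1],r[2]:r[3],::-1],(400,300),interpolation=3)
cv2.imwrite("pics/c9.png",np.vstack([np.hstack([z(a,(90,450,80,560)),z(b2,(180,270,200,320))]),np.hstack([z(b,(170,260,300,420)),z(b,(0,480,0,640))])]))
E
python3 d3.py
```

```text
0.03 [ 0.5065 -0.1155  0.0295] [ 0.8048 -0.2471 -0.0871]
0.017 [ 0.5064 -0.1154  0.0163] [ 0.3138 -0.4067 -0.1729]
gap 0.061195555273338254 31.44422772093094 [ 0.5072 -0.1157  0.0178] 19.9417
gap 0.06127106946897367
gap 0.061249229965606854 32.693666746490635 23.1583 [0.452  0.1641 0.0908]
```

View pics/c9.png

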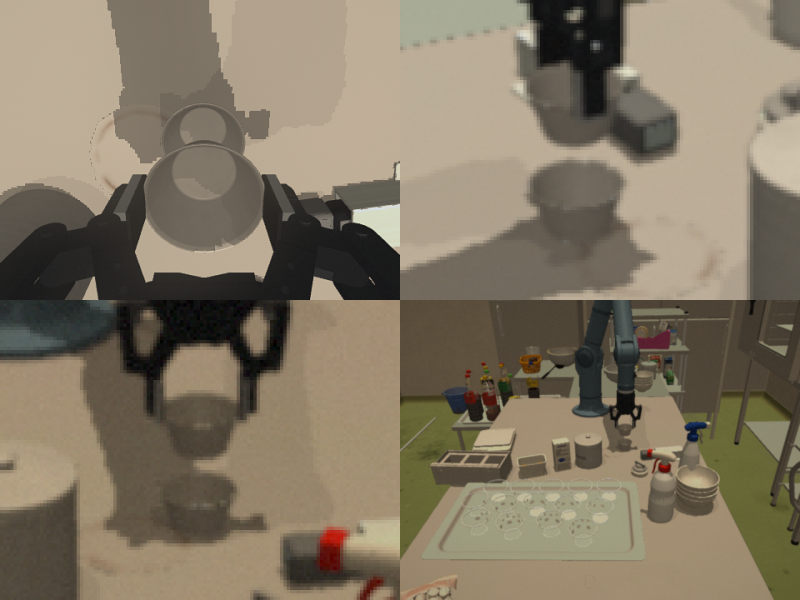

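The cup is held upright. Its rim centre is at about (325,326) and the target rim centre at about (324,266). I'll compute the residual offset, lower the cup and release it.

```bash
cat > k.py <<'E'
from h import *
np.set_printoptions(precision=4,suppress=True)
h=onz("wrist",(325,326),.109)[:2]; t=onz("wrist",(324,266),.036)[:2]; e=np.array(read_eef_pos())
d=t-h; print("held",h,"target",t,"d",d)
d=np.clip(d,-.006,.006); s=np.array([e[0]+d[0],e[1]+d[1]])
A=lambda z:[s[0],s[1],z]
movel(A(.055),speed=.1); movel(A(.037),speed=.04); print(read_ft_force(),read_eef_pos(),read_finger_gap())
move_gripper(.085,25); pause(.2); movel(A(.17),speed=.2); pause(.1)
a=snap("wrist","w10");b=snap("side","t10");b2=snap("scene","s10"); print(read_time_s())
z=lambda im,r:cv2.resize(im[r[0]:r[1],r[2]:r[3],::-1],(266,200),interpolation=3)
cv2.imwrite("pics/c10.png",np.hstack([z(a,(130,370,160,480)),z(b2,(210,270,210,290)),z(b,(200,260,320,400))]))
E
python3 k.py
```

```text
held [0.4501 0.1643] target [0.4522 0.1639] d [ 0.0021 -0.0004]
[0.0323 0.1304 0.2609] [0.4539 0.1635 0.0368] 0.06133119530243239
25.8917
```

View pics/c10.png

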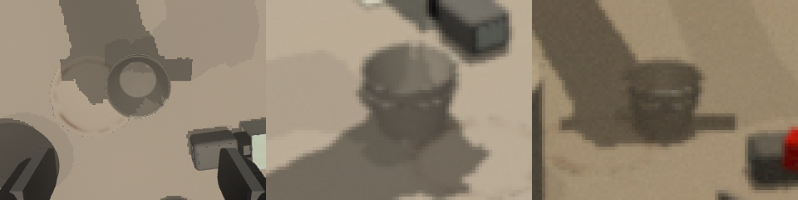

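The cup is nested: the scene and side crops show stacked rims, upright. Now for the scanner.

```bash
cat > l.py <<'E'
from h import *
import sys
np.set_printoptions(precision=4,suppress=True)
a=np.deg2rad(-82.4);u=np.array([np.cos(a),np.sin(a),0]);q=down(np.deg2rad(7.6))
g=np.array([.5345,.252,0]);Z=lambda z:np.array([0,0,z])
move_gripper(.065,70)
move_ptp(g+Z(.12),q); movel(g+Z(.05),speed=.15); movel(g+Z(.011),speed=.08); print(read_eef_pos(),read_ft_force(),read_qpos())
move_gripper(.02,70); print("gap",read_finger_gap(),read_grasp_force(),read_eef_pos(),read_ft_force(),read_time_s())
if not .03<read_finger_gap()<.045: sys.exit("missed")
e=np.array(read_eef_pos());e[2]=.011
for k in(.03,.06,.09,.118):
    movel(e+k*u,speed=.1);print(k,read_ft_force(),read_finger_gap())
f=e+.118*u;movel(f-Z(.0045),speed=.03);print(read_eef_pos(),read_ft_force())
move_gripper(.065,70);pause(.2);print(read_eef_pos())
movel(f+Z(.15),speed=.2)
# look from robot side over handle
p=f-.07*u; move_ptp([p[0]-.02,p[1],.26],down(np.pi/2));pause(.2)
P=camera_params("wrist");np.save("P11.npy",np.array(P["camera_from_world"]));im=snap("wrist","w11")
for n,z in(("scanner",0),("scanner_window",.015),("scanner_head",0),("holster",0)):
    for r in tip_of("wrist",n)[:2]:print(n,r["at"],round(r["confidence"],2),onz("wrist",r["at"],z,P))
snap("scene","s11")
for n,z in(("scanner",0),("scanner_window",.015)):
    for r in tip_of("scene",n)[:2]:print("scene",n,r["at"],round(r["confidence"],2),onz("scene",r["at"],z))
print("f",f,read_time_s())
E
python3 l.py
```

```text
[0.5344 0.2517 0.0106] [ 0.3811 -0.3585 -0.5555] [-1.2304  0.7962  0.9435  1.9086 -0.8371  0.8926  0.2778]
gap 0.03462539140884941 71.57270550727844 [0.5351 0.2521 0.0118] [-0.6506 -0.5106  2.7779] 28.925
0.03 [ 0.3043 -3.0092  4.9939] 0.03500552688133665
0.06 [ 0.4002 -2.2864  3.556 ] 0.03464610926136793
0.09 [ 0.3003 -2.4517  2.582 ] 0.03505942456160213
0.118 [ 0.1622 -0.0056 -1.9733] 0.034734557224869046
[0.551  0.1358 0.0078] [-3.9694 -0.5391 11.2518]
[0.5507 0.1351 0.0064]
scanner [315.7, 219.1] 0.85 [0.5418 0.1927 0.    ]
scanner_window [250.7, 228.1] 0.83 [0.5489 0.1162 0.015 ]
scanner_window [9.9, 292.4] 0.46 [ 0.6325 -0.1931  0.015 ]
holster [439.7, 205.0] 0.59 [0.5246 0.3417 0.    ]
scene scanner_window [301.2, 240.6] 0.56 [0.5518 0.1215 0.015 ]
scene scanner_window [252.9, 242.9] 0.35 [0.45   0.1594 0.015 ]
f [0.5507 0.1351 0.011 ] 34.0917
```

```bash
cat > m.py <<'E'
from h import *
np.set_printoptions(precision=1,suppress=True,linewidth=200)
P={"K":camera_params("wrist")["K"],"camera_from_world":np.load("P11.npy")}
im=cv2.cvtColor(cv2.imread("pics/w11.png"),cv2.COLOR_BGR2GRAY).astype(float)
a=np.deg2rad(-82.4);u=np.array([np.cos(a),np.sin(a),0]);v=np.array([-u[1],u[0],0]);o=np.array([.5428,.1945,0])
def smp(x,y,z):
    c,r=proj("wrist",o+u*x+v*y+[0,0,z],P);return im[int(round(r)),int(round(c))]
print("axis z24");[print(x,int(np.mean([smp(x/1000,y,.024) for y in(-.006,0,.006)])),end="; ") for x in range(-110,50,3)]
print("\naxis z30");[print(x,int(np.mean([smp(x/1000,y,.030) for y in(-.01,0,.01)])),end="; ") for x in range(20,105,3)]
for x in(-70,-35,0,25):
    print("\nacross handle",x);[print(y,int(smp(x/1000,y/1000,.024)),end="; ") for y in range(-26,27,2)]
E
python3 m.py
```

```text
axis z24
-110 195; -107 195; -104 195; -101 196; -98 104; -95 136; -92 96; -89 160; -86 161; -83 60; -80 66; -77 64; -74 64; -71 63; -68 63; -65 63; -62 62; -59 63; -56 58; -53 57; -50 61; -47 60; -44 61; -41 60; -38 60; -35 60; -32 60; -29 56; -26 56; -23 56; -20 55; -17 55; -14 55; -11 55; -8 55; -5 53; -2 53; 1 53; 4 53; 7 73; 10 85; 13 86; 16 69; 19 82; 22 85; 25 82; 28 97; 31 54; 34 62; 37 85; 40 97; 43 96; 46 83; 49 82; 
axis z30
20 87; 23 78; 26 112; 29 89; 32 60; 35 74; 38 92; 41 95; 44 96; 47 94; 50 95; 53 106; 56 118; 59 118; 62 116; 65 117; 68 116; 71 116; 74 115; 77 116; 80 108; 83 132; 86 156; 89 157; 92 157; 95 157; 98 157; 101 157; 104 153; 
across handle -70
-26 147; -24 148; -22 147; -20 149; -18 156; -16 71; -14 55; -12 56; -10 55; -8 62; -6 65; -4 63; -2 62; 0 62; 2 64; 4 63; 6 62; 8 65; 10 64; 12 50; 14 160; 16 158; 18 157; 20 157; 22 158; 24 159; 26 158; 
across handle -35
-26 106; -24 106; -22 105; -20 105; -18 97; -16 68; -14 49; -12 50; -10 57; -8 59; -6 61; -4 60; -2 61; 0 60; 2 58; 4 59; 6 59; 8 57; 10 57; 12 93; 14 158; 16 157; 18 156; 20 157; 22 157; 24 158; 26 158; 
across handle 0
-26 107; -24 105; -22 106; -20 95; -18 100; -16 47; -14 48; -12 48; -10 48; -8 50; -6 51; -4 51; -2 51; 0 51; 2 52; 4 50; 6 56; 8 56; 10 54; 12 124; 14 157; 16 157; 18 157; 20 157; 22 156; 24 156; 26 157; 
across handle 25
-26 107; -24 104; -22 107; -20 107; -18 101; -16 46; -14 48; -12 49; -10 51; -8 53; -6 55; -4 85; -2 83; 0 122; 2 119; 4 118; 6 71; 8 56; 10 50; 12 162; 14 158; 16 157; 18 157; 20 157; 22 157; 24 156; 26 158;
```

Scanner extent along the axis is −84.5 to +83.5, so its origin is right to within 1 mm. Next I'll refine the carton yaw from its top face in w2 and w4.

```bash
cat > n.py <<'E'
from h import *
from scipy.optimize import minimize
np.set_printoptions(precision=4,suppress=True)
K=camera_params("wrist")["K"]
for f,pf in(("w2","P2"),("w4","P4")):
    P={"K":K,"camera_from_world":np.load(pf+".npy")}
    im=cv2.imread(f"pics/{f}.png");m=np.zeros((482,642),np.uint8);s=tuple(int(x) for x in proj("wrist",[.605,-.0965,.126],P))
    cv2.floodFill(im,m,s,0,(25,)*3,(25,)*3,4|(255<<8)|cv2.FLOODFILL_FIXED_RANGE|cv2.FLOODFILL_MASK_ONLY)
    mk=cv2.morphologyEx(m[1:-1,1:-1],cv2.MORPH_CLOSE,np.ones((5,5)));print(f,(mk>0).sum())
    def cost(p):
        c,s_=np.cos(p[2]),np.sin(p[2]);Q=[]
        for a,b in((-.021,-.031),(.021,-.031),(.021,.031),(-.021,.031)): Q.append(proj("wrist",[p[0]+c*a-s_*b,p[1]+s_*a+c*b,.126],P))
        t=np.zeros_like(mk);cv2.fillConvexPoly(t,(np.array(Q)*16).round().astype(int),255,cv2.LINE_AA,4)
        return np.abs(t.astype(float)-mk).sum()/255
    best=min((minimize(cost,[.605,-.0965,np.deg2rad(d)],method="Nelder-Mead",options=dict(initial_simplex=[[.605,-.0965,np.deg2rad(d)],[.610,-.0965,np.deg2rad(d)],[.605,-.092,np.deg2rad(d)],[.605,-.0965,np.deg2rad(d+4)]])) for d in(12,16,20)),key=lambda r:r.fun)
    x,y,t=best.x;print(f,best.fun,x,y,np.rad2deg(t),"label",x-.021*np.cos(t),y-.021*np.sin(t))
    # bar rows: check bars direction: project label corners
    L=np.array([x-.021*np.cos(t),y-.021*np.sin(t),.042]);print("label px",proj("wrist",L,P))
a=18.
for nm,pos,yaw in(("pick",[.5428,.1945,.0075],7.6),("up",[.5428,.1945,.16],7.6),("aim",[.447,-.148,.04],90+a),("aimup",[.447,-.148,.2],90+a)):
    print(nm,inverse_kinematics(pos,down(np.deg2rad(yaw))))
E
python3 n.py
```

```text
w2 1651
w2 208.08627450980393 0.6051335004192054 -0.09686730435381138 19.584608101808847 label 0.5853484021995595 -0.10390647251766158
label px [321.3752 283.2363]
w4 1656
w4 203.92549019607844 0.6055041977306148 -0.09497584619969845 19.932295958973032 label 0.5857621793025053 -0.10213494589059435
label px [321.9809 283.8524]
pick [-1.1455  0.7798  0.9418  1.9444 -0.8387  0.8702  0.3833]
up [-1.3087  0.5907  1.1721  1.8783 -0.6153  1.0957  0.2381]
aim [-0.6858  0.6016  1.0977  2.189  -0.7673  0.8121  2.8001]
aimup [-1.4402 -0.2953  1.568   2.0847  0.3359  1.082   1.8501]
```

```bash
cat > o.py <<'E'
from h import *
import sys
np.set_printoptions(precision=4,suppress=True)
o=np.array([.5428,.1945,0]);q=down(np.deg2rad(6.9));Z=lambda z:np.array([0,0,z])
move_gripper(.055,60);move_ptp(o+Z(.12),q);movel(o+Z(.05),speed=.15);movel(o+Z(.0075),speed=.06);print(read_eef_pos(),read_ft_force())
move_gripper(.01,60);e=np.array(read_eef_pos());print("gap",read_finger_gap(),read_grasp_force(),e,read_ft_force(),read_time_s())
if not .02<read_finger_gap()<.034: sys.exit("missed")
np.save("grip.npy",e)
movel(o+Z(.22),speed=.2);print("gap",read_finger_gap())
Y=19.;t=np.deg2rad(Y);u=np.array([np.cos(t),np.sin(t),0]);L=np.array([.5848,-.1025,.042])
move_j([-.5675,.2049,.8091,1.9706,-.1716,1.0372,1.8902+np.deg2rad(Y)]);print(read_eef_pos(),R.from_quat(read_tcp_rot()).as_matrix())
p=L-.145*u-.03*u;p[2]=L[2]-.015+e[2]
movel([p[0],p[1],.2],down(np.deg2rad(90+Y)),speed=.2);movel(p,speed=.15);pause(.3)
print("at",p,read_eef_pos(),read_qpos(),read_finger_gap(),read_ft_force(),read_ft_torque())
P=camera_params("wrist");np.save("P12.npy",np.array(P["camera_from_world"]));snap("wrist","w12")
for n,z in(("scanner_window",.042),("label_centre",.042),("carton",0)):
    for r in tip_of("wrist",n)[:2]:print(n,np.round(r["at"],1),round(r["confidence"],2),onz("wrist",r["at"],z,P))
for c in("scene","side"):
  snap(c,c+"12")
  for n,z in(("scanner_window",.042),("label_centre",.042),("carton",0)):
    for r in tip_of(c,n)[:2]:print(c,n,np.round(r["at"],1),round(r["confidence"],2),onz(c,r["at"],z))
print("expected win",p+.085*u,read_time_s())
E
python3 o.py
```

```text
[0.5431 0.1944 0.0076] [-0.2202 -1.0693 -0.0633]
gap 0.0240816974286575 61.638901233673096 [0.5434 0.1946 0.0082] [-0.9452 -0.4781  4.1012] 37.225
gap 0.024538285999688637
[ 0.504  -0.1196  0.1986] [[-0.9454 -0.326  -0.0027]
 [-0.326   0.9454  0.0003]
 [ 0.0025  0.0012 -1.    ]]
at [ 0.4193 -0.1595  0.0352] [ 0.4198 -0.1594  0.0357] [-0.3757  0.3785  0.7282  2.2316 -0.4125  0.6623  2.5506] 0.024384612867895675 [ 0.3686  0.1602 -1.9723] [-0.0335 -0.0179 -0.0356]
scene scanner_window [337.6 299.2] 0.92 [ 0.5021 -0.1269  0.042 ]
scene scanner_window [254.9 208.2] 0.5 [0.4975 0.2646 0.042 ]
scene label_centre [367.3 280. ] 0.81 [ 0.5822 -0.1013  0.042 ]
scene carton [372.6 290.5] 0.87 [ 0.6069 -0.0889  0.    ]
side scanner_window [247.3 235.5] 0.51 [ 0.5113 -0.1356  0.042 ]
side label_centre [243.3 222.6] 0.59 [ 0.437  -0.1561  0.042 ]
side carton [259.2 264.2] 0.57 [ 0.5883 -0.0989  0.    ]
expected win [ 0.4997 -0.1318  0.0352] 42.975
```

```bash
cat > r.py <<'E'
from h import *
np.set_printoptions(precision=4,suppress=True,linewidth=180)
K=np.array(camera_params("wrist")["K"]);T2=np.load("P2.npy")
T7=T2.copy();T7[:3,3]=-T7[:3,:3]@np.array([.5057-.081,-.1206+.0012,.1196+.145])
def rect(im,T,x,y,t,ys,zs):
    c,s=np.cos(t),np.sin(t);Y,Zz=np.meshgrid(ys,zs);X=np.stack([x-s*Y,y+c*Y,Zz,np.ones_like(Y)],-1)@T.T
    q=X[...,:3]@K.T;q=q[...,:2]/q[...,2:];return cv2.remap(im,q[...,0].astype(np.float32),q[...,1].astype(np.float32),cv2.INTER_LINEAR)
ys=np.arange(-.022,.0221,.0005);zs=np.arange(.024,.118,.0005)
for f,T in(("w2",T2),("w4",np.load("P4.npy")),("w7",T7)):
    im=cv2.cvtColor(cv2.imread(f"pics/{f}.png"),cv2.COLOR_BGR2GRAY).astype(np.float32);res=[]
    for d in np.arange(10,28,1.):
        t=np.deg2rad(d);x,y=.6053-.021*np.cos(t),-.0958-.021*np.sin(t)
        z=zs if f!="w7" else zs[zs<.09]
        g=np.diff(rect(im,T,x,y,t,ys,z).mean(1));res.append((g**2).sum())
    print(f,np.array(res).round(0),"best deg",10+np.argmax(res))
    t=np.deg2rad(19);x,y=.6053-.021*np.cos(t),-.0958-.021*np.sin(t)
    w=np.arange(-.045,.0451,.0015);print(" bars row z.045 y(mm):",list(zip((w*1000).round(1).tolist(),rect(im,T,x,y,t,w,np.array([.040,.043,.046])).mean(0).astype(int).tolist())))
    print(" col: ",list(zip((np.arange(0,70,2)).tolist(),rect(im,T,x,y,t,np.arange(-.018,.018,.001),np.arange(0,.070,.002)).mean(1).astype(int).tolist())))
# nose from w12
P={"K":K,"camera_from_world":np.load("P12.npy")};im=cv2.cvtColor(cv2.imread("pics/w12.png"),cv2.COLOR_BGR2GRAY)
t=np.deg2rad(19);u=np.array([np.cos(t),np.sin(t),0]);v=np.array([-u[1],u[0],0]);o=np.array([.4198,-.1594,.057])
def s(x,y):
    c,r=proj("wrist",o+u*x/1000+v*y/1000,P);return int(im[int(round(r)),int(round(c))]) if 0<=r<480 and 0<=c<640 else -1
print("nose",[(x,s(x,-9),s(x,0),s(x,9)) for x in range(60,104,2)])
for X in(45,75):print("across",X,[(y,s(X,y)) for y in range(-26,27,2)])
E
python3 r.py
```

```text
w2 [ 59.  69.  84. 102. 121. 140. 166. 213. 276. 325. 325. 279. 218. 166. 128.  99.  75.  55.] best deg 19
 bars row z.045 y(mm): [(-45.0, 141), (-43.5, 141), (-42.0, 143), (-40.5, 149), (-39.0, 150), (-37.5, 150), (-36.0, 151), (-34.5, 151), (-33.0, 153), (-31.5, 128), (-30.0, 92), (-28.5, 85), (-27.0, 84), (-25.5, 86), (-24.0, 89), (-22.5, 68), (-21.0, 55), (-19.5, 58), (-18.0, 74), (-16.5, 62), (-15.0, 52), (-13.5, 64), (-12.0, 75), (-10.5, 68), (-9.0, 52), (-7.5, 66), (-6.0, 75), (-4.5, 66), (-3.0, 73), (-1.5, 62), (0.0, 51), (1.5, 59), (3.0, 72), (4.5, 59), (6.0, 72), (7.5, 71), (9.0, 61), (10.5, 72), (12.0, 68), (13.5, 54), (15.0, 83), (16.5, 59), (18.0, 50), (19.5, 72), (21.0, 60), (22.5, 80), (24.0, 53), (25.5, 73), (27.0, 90), (28.5, 89), (30.0, 86), (31.5, 79), (33.0, 96), (34.5, 137), (36.0, 142), (37.5, 141), (39.0, 141), (40.5, 141), (42.0, 141), (43.5, 141), (45.0, 141)]
 col:  [(0, 93), (2, 89), (4, 86), (6, 84), (8, 82), (10, 78), (12, 78), (14, 79), (16, 78), (18, 80), (20, 79), (22, 77), (24, 81), (26, 85), (28, 81), (30, 70), (32, 65), (34, 64), (36, 64), (38, 65),
[... 2958 characters left out ...]
1, -1, -1), (92, -1, -1, -1), (94, -1, -1, -1), (96, -1, -1, -1), (98, -1, -1, -1), (100, -1, -1, -1), (102, -1, -1, -1)]
across 45 [(-26, 37), (-24, 37), (-22, 36), (-20, 37), (-18, 36), (-16, 36), (-14, 38), (-12, 34), (-10, 36), (-8, 112), (-6, 139), (-4, 135), (-2, 135), (0, 135), (2, 135), (4, 136), (6, 138), (8, 115), (10, 35), (12, 30), (14, 32), (16, 34), (18, 33), (20, 31), (22, 34), (24, 32), (26, 31)]
across 75 [(-26, 34), (-24, 34), (-22, 33), (-20, 29), (-18, 31), (-16, 33), (-14, 31), (-12, 31), (-10, 30), (-8, 29), (-6, 32), (-4, 31), (-2, 32), (0, 30), (2, 31), (4, 32), (6, 30), (8, 30), (10, 30), (12, 33), (14, 30), (16, 30), (18, 31), (20, 31), (22, 31), (24, 31), (26, 29)]
```

Three views agree on carton yaw 19.5°, and the bar block sits at 31–53 mm, so its centre is 42 mm as specified. Now I'll aim, hold, verify, and lay the scanner down.

```bash
cat > t.py <<'E'
from h import *
np.set_printoptions(precision=4,suppress=True)
e=np.load("grip.npy");t=np.deg2rad(19.5);u=np.array([np.cos(t),np.sin(t),0]);L=np.array([.5843,-.1008,.042])
q=down(np.deg2rad(90)+t);p=L-(.0846+.06)*u;p[2]=.042-.015+e[2]
movel(p-.03*u,q,speed=.05);movel(p,speed=.04);pause(.6)
d=p-np.array(read_eef_pos());print("err",d);movel(p+d,speed=.02)
t0=read_time_s();pause(2.6)
print("err",p-np.array(read_eef_pos()),R.from_quat(read_tcp_rot()).as_matrix()[:,2],read_ft_force(),read_finger_gap())
snap("scene","s13");P=camera_params("scene");print("expect win",proj("scene",L-.06*u),"label",proj("scene",L))
for n in("scanner_window","label_centre"):
    for r in tip_of("scene",n)[:2]:print(n,np.round(r["at"],1),round(r["confidence"],2),onz("scene",r["at"],.042))
print(t0,read_time_s())
E
python3 t.py
```

```text
err [-0.  0. -0.]
err [ 0. -0.  0.] [ 0. -0. -1.] [ 0.2385  0.5088 -1.1407] 0.024595314534862647
expect win [348.0963 293.443 ] label [368.0525 279.574 ]
scanner_window [345.6 294.1] 0.76 [ 0.5226 -0.1205  0.042 ]
label_centre [369.2 279.4] 0.62 [ 0.5866 -0.1013  0.042 ]
44.975 47.725
```

The aim agrees with the scene view to within network noise, and it was held for 2.7 s. Now I'll lay the scanner down.

```bash
cat > v.py <<'E'
from h import *
np.set_printoptions(precision=4,suppress=True)
e=np.load("grip.npy");t=np.deg2rad(19.5);u=np.array([np.cos(t),np.sin(t),0]);Z=lambda z:np.array([0,0,z])
p=np.array(read_eef_pos())-.04*u
movel(p,speed=.08);p[2]=e[2]+.001;movel(p,speed=.05)
for k in(0,-.001,-.002):
    p[2]=e[2]+k;movel(p,speed=.02);f=np.array(read_ft_force());print(k,f,read_eef_pos())
    if f[2]>4:break
move_gripper(.055,40);pause(.3);movel(p+Z(.15),speed=.15)
move_ptp([.42,-.13,.30],down(np.pi/2));pause(.3)
P=camera_params("wrist");im=snap("wrist","w14");g=cv2.cvtColor(im,cv2.COLOR_RGB2GRAY)
print("expect origin",p)
for n,z in(("scanner",0),("scanner_window",.015),("carton",0),("label_centre",.042),("canister",0),("spice_pot",0)):
    for r in tip_of("wrist",n)[:1]:print(n,round(r["confidence"],2),onz("wrist",r["at"],z,P))
v=np.array([-u[1],u[0],0])
def s(x,y,z):
    c,r=proj("wrist",np.array([p[0],p[1],z])+u*x/1000+v*y/1000,P);return int(g[int(round(r)),int(round(c))]) if 0<=r<480 and 0<=c<640 else -1
print("axis",[(x,s(x,0,.024)) for x in range(-105,-60,4)],[(x,s(x,0,.03)) for x in range(60,105,4)])
for x in(-75,-20,60):print(x,[(y,s(x,y,.024 if x<35 else .03)) for y in range(-26,27,2)])
snap("scene","s14");print([(n,onz("scene",r["at"],0)) for n in("cup_side","carton","canister") for r in tip_of("scene",n)[:2]]);print(read_time_s())
E
python3 v.py
```

```text
0 [ 0.2845 -0.8094 -0.7813] [ 0.4103 -0.1624  0.0082]
-0.001 [-3.3622  1.5188  9.2354] [ 0.4104 -0.1624  0.0081]
expect origin [ 0.4103 -0.1624  0.0072]
scanner 0.85 [ 0.413  -0.1676  0.    ]
scanner_window 0.66 [ 0.4869 -0.1325  0.015 ]
carton 0.85 [ 0.6078 -0.0906  0.    ]
label_centre 0.78 [ 0.586  -0.0961  0.042 ]
canister 0.61 [0.5651 0.0066 0.    ]
spice_pot 0.73 [ 0.6409 -0.2099  0.    ]
axis [(-105, 167), (-101, 109), (-97, 110), (-93, 109), (-89, 110), (-85, 76), (-81, 56), (-77, 56), (-73, 54), (-69, 54), (-65, 56), (-61, 55)] [(60, 124), (64, 123), (68, 122), (72, 122), (76, 123), (80, 116), (84, 165), (88, 163), (92, 162), (96, 163), (100, 163), (104, 163)]
-75 [(-26, 163), (-24, 163), (-22, 162), (-20, 161), (-18, 163), (-16, 162), (-14, 167), (-12, 75), (-10, 54), (-8, 55), (-6, 53), (-4, 54), (-2, 56), (0, 56), (2, 57), (4, 57), (6, 56), (8, 56), (10, 53), (12, 51), (14, 48), (16, 103), (18, 100), (20, 109), (22, 110), (24, 110), (26, 109)]
-20 [(-26, 111), (-24, 112), (-22, 111), (-20, 111), (-18, 111), (-16, 110), (-14, 111), (-12, 52), (-10, 51), (-8, 54), (-6, 53), (-4, 54), (-2, 55), (0, 53), (2, 53), (4, 55), (6, 54), (8, 53), (10, 51), (12, 53), (14, 48), (16, 101), (18, 100), (20, 110), (22, 109), (24, 109), (26, 110)]
60 [(-26, 162), (-24, 163), (-22, 164), (-20, 163), (-18, 166), (-16, 96), (-14, 112), (-12, 123), (-10, 122), (-8, 122), (-6, 122), (-4, 124), (-2, 124), (0, 124), (2, 123), (4, 124), (6, 126), (8, 125), (10, 125), (12, 125), (14, 127), (16, 107), (18, 100), (20, 59), (22, 157), (24, 152), (26, 164)]
[('cup_side', array([0.4437, 0.1581, 0.    ])), ('carton', array([ 0.6023, -0.1017,  0.    ])), ('canister', array([0.5632, 0.0067, 0.    ]))]
52.9417
```

```bash
python3 -c "
from bench import *
print(read_time_s(),sign_off())"
```

```text
the job is handed in; nothing more can be done
52.9417 None
```

I handed the job in at 52.9 s with every step done in order: cup nested, scanner drawn out by its head and retaken by its handle, aimed squarely about 6 cm from the label for 2.7 s, then laid flat on bare table. My first two grips passed over the front cup's rim and pushed it about 7 mm before the third one held.

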